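Brush the drill bed clear and start the drill

TASK

Take the bench brush by its handle and, starting at the side of the bed away from the metal catch tray, sweep all four wood scraps along the drill bed and off its edge into the tray, keeping the bristles pressed on the bed with a light touch of a few newtons and never touching the scraps with the gripper. Then lay the brush back on its rest as it was, let go of it, and push the start button on the grey switch box fully down and release it. Do not force the brush down hard on the bed, and leave the mug, hammer, carabiner and orange organizer where they are.

Things in the scene. Friction and masses are not known exactly. Their poses are not given: they have to be found in the camera images.
- bed: Flat steel bed of a small bench drill, 142 mm in x by 240 mm in y. Origin: centre of its top face, 56 mm above the shelf; z up. Along its far edge (+x) a fence rises 10 mm, along its near edge (-x) a lip rises 8 mm (10 mm thick); between them is a channel 142 mm wide, open at both y ends.
- drill: The whole fixed drill, 360 mm tall; origin on the shelf 56 mm under the bed origin, same axes. Chuck (32 mm across) 92 mm above the bed at x = +12 mm; head 50 mm wide in y from 134 mm above the bed, from x = -15 mm backwards; column at x = +130 mm. Plinth x = -85 to +150 mm, as wide as the bed.
- tray: Fixed open catch tray of bare sheet aluminium, 180 mm (x) by 110 mm (y) by 40 mm high, wall 4 mm, on the shelf against one y end of the bed (left or right varies; 2 mm gap), axes parallel to the bed's. Origin: centre of its underside, on the shelf.
- organizer: Orange parts organizer with shut lids, 180 by 110 by 48 mm high, lying at the other y end of the bed, across from the tray. Origin: centre of its underside. To be left alone.
- brush: Bench brush lying level on its rest, bristles hanging. Origin: centre of the wooden head's underside, 60 mm above the shelf; x from handle to head, z up. Head x = -65 to 92 mm, 34 mm wide, 18 mm thick; handle 24 mm wide, 18 mm thick, x = -65 to -177 mm. Black bristles 122 (x) by 26 mm (y) about the origin. About 170 g, centre of mass 25 mm behind the origin.
- brush_grip (a point): Point on the handle's axis to grip across its 24 mm width: brush x = -90 mm, z = 9 mm; axes as the brush's. The bristles are worn: they reach 28 to 48 mm below the head's underside, how far differs each time and is not reported. They yield up to 5 mm on a stiff spring (2.4 N to start, then 3 N per mm).
- rest: Fixed plywood brush rest: a base 285 by 60 by 8 mm with two flat-topped posts 60 mm high and 50 mm wide (y), one under the brush's nose (x = 72 to 94 mm), one under the end of the handle (x = -175 to -155 mm). Origin: on the shelf right under the brush's origin at the start; axes as the brush's.
- scrap1: Scrap of plain pine lying on the drill bed: round hole-saw plug 32 mm across, 18 mm thick. Origin: centre of its underside as first laid.
- scrap2: Scrap of plain pine lying on the drill bed: round hole-saw plug 38 mm across, 12 mm thick. Origin: centre of its underside as first laid.
- scrap3: Scrap of plain pine lying on the drill bed: block offcut 38 by 22 by 18 mm thick. Origin: centre of its underside as first laid.
- scrap4: Scrap of plain pine lying on the drill bed: flat offcut 32 by 26 by 10 mm thick. Origin: centre of its underside as first laid.
- start_top (a point): Centre of the top of the round grey start button (30 mm across, in a black collar 46 mm across) on a fixed grey switch box 100 by 80 by 50 mm high; 68 mm above the shelf when released. It is pushed straight down.
- start (a joint): Travel of the start button in m: 0 released, 0.006 fully down; sprung, about 5 N at the bottom.
- mug: White ceramic mug of drywall screws, 84 mm across, 95 mm high, behind the work. Origin: centre of its underside. Bystander.
- hammer: Steel hammer lying behind the drill. Origin: underside near its middle. Bystander.
- carabiner: Black carabiner lying flat in front of the drill, 82 by 55 mm, 10 mm thick. Origin: its middle. Bystander.
Mind the look-alikes: they are no part of the job. Leave any pink or purple look-alike of the part that bears start_top alone.

How it is judged:
By the outcome, as a careful person would: the job done as asked, in the order asked, and still so for the second after the job is handed in, with the robot touching nothing.
It also fails if it takes over 72 s, if anything falls off the work surface, if the arm or the gripper's body presses on something with over 40 N, if the wrist force passes 120 N, or if a joint passes its speed limit or range.

ROBOT

A 7-joint arm with a two-finger parallel gripper is mounted at the origin on the work surface. World frame = base frame: x ahead of the robot, y to its left, z up, the work surface at z = 0. Lengths are in m, angles in rad, forces in N, time in s.
With the tool pointing down it reaches from about 0.35 to 0.9 m from the base axis. Payload 8.1 kg.
Tool frame: the origin (TCP) lies at the centre of the arm's flange, where the gripper is bolted on; the fingertips stand 178 mm ahead of it and the grasp point (between the pads) lies 159 mm ahead of it; x points along the fingers, z is the direction in which the jaws open and shut, and the axes are right-handed (so a half turn about x gives the same grasp; the last joint's range is limited). The gripper opens to 92 mm and grips with 3 to 60 N. Pads are 19 mm wide; open, the fingers measure 130 mm over their backs; the gripper's body (75 mm by 190 mm) begins 47 mm behind the grasp point.
Start: joints at [-1.23, 0.434, 0.025, 1.573, -0.012, 1.134, -0.075], TCP at [0.268, 0.564, 0.405] pointing down, gripper open.
Joint ranges: [-2.62, 2.62], [-0.44, 2.09], [-1.27, 1.32], [0.08, 2.57], [-1.32, 4.46], [0.12, 2], [-2.74, 2.74]. Speed limits (rad/s): [2.22, 2.22, 3.01, 3.01, 3.14, 3.14, 3.14].

INTERFACE

Orientations are given as a rotation vector (axis times angle).
In Python, from cell import arm, get_image, search_frame, pinpoint gives the robot as it stands.
- The arm moves only by the tool arm_command, never from a script. Its argument "motion" is a list of rows, each a list of 7 numbers: the finger opening in mm, from 0 to 91.8, then the shift along the tool's x, y, z in mm, then the turn, a rotation vector about the tool's x, y, z in degrees. In form: [[fingers, x, y, z, ax, ay, az], ...]. A call has 1 to 5 rows; each row shifts and turns the commanded pose from where the row before left it, along the tool's axes as they then stand; what a row does not reach is not made up. A row lasts 1/8 s, in which the tool goes at most 62.5 mm and 10.7 degrees, less where a joint would pass 70% of its speed; a pose out of reach is approached as far as the arm can. A call with a gripper value outside its range is refused whole. The fingers move at their own pace and stop on an object; "newtons" is the grip in N (left out, the last holds). Time passes only in rows, so rows that do not move let the fingers close. It gives the time, the measured TCP pose, the force and the opening at its end, in the units of the state.
- arm.observe(): the state, without advancing time (a new reading comes with each control period).
- get_image(name): name is "side" or "top"; returns a dict with "frame" (384x512x3 uint8, red, green, blue), "range_z" (384x512 float32, m along the optical axis (not along the pixel's ray), 0 where there is no reading), "K" (3x3 intrinsics, pixels), "origin" and "rotation" of the camera in the world. Camera axes: x right, y down, z forward; pixel columns grow to the right and rows downward; lengths in m; the calibration is good to about 2 mm. A picture is of the moment at which its call begins.
- arm.sign_off(): hands the job in, once; it reports no verdict.
Trained networks look in the newest picture that a camera, given by its name, has taken for a name from the list of things; names that differ only in an ending like _2 or _b are one class to them, and where a whole thing is asked for, a point or a joint stands for the part that bears it (a point fixed in the world has none). Each returns a list of dicts, best first, with "p" (0 to 1); they miss things now and then, are a little off and sometimes report something else, mostly with a low value. They report only what shows in the picture. A call takes as long as a camera call. They do not tell look-alikes from the thing itself.
- search_frame(camera, target): "point" ([x, y, z] in m, in world coordinates, good to about 4 mm: the middle of the surface that is visible of it).
- pinpoint(camera, target): "point" ([x, y, z] in m, in world coordinates, good to about 4 mm: a listed point, or the origin of a listed thing).
The state is a dict: "clock": time; "joints": joint angles; "dq": joint speeds; "joint_efforts": joint torques, N m; "position": TCP position; "ee_rot": TCP orientation; "force": force on the tool from outside, world axes, zero at the start; "ft_torque": the same for the moment, N m; "width": opening from 0.0 (shut) to 1.0 (fully open).
Only numpy, scipy, OpenCV 4.12 (cv2) and the standard library are available. Lean on these libraries where they do the work, as an engineer would, in place of code of your own. Each camera call takes 0.05 s, during which the arm holds its last target. There are 200 camera calls.

## Working session

There is one attempt and no reset: what is moved stays moved. The work goes in short steps, Python scripts to look and compute and a tool call to move; the robot and the scene stay as the last step left them, time stands still between calls to the robot, and variables do not carry over. Pictures are saved under pics/ and viewed, about 8 in all and at most 12, crops included, and the job is handed in when it is done.

Besides the shell and the picture viewer there is one more tool, called after "Emit:" as name(argument=value, ...) on one line, values as JSON. arm_command: Moves the arm, as the interface text tells. Its arguments: {"type":"object","properties":{"motion":{"type":"array"},"newtons":{"type":"number"}},"required":["motion"]}

```bash
mkdir -p pics; ls; python3 - <<'E'
from cell import arm,get_image,search_frame,pinpoint
import cv2,numpy as np
s=arm.observe();print(s)
for c in("side","top"):
    im=get_image(c);cv2.imwrite(f"pics/{c}0.png",im["frame"][:,:,::-1]);print(c,im["K"],im["origin"],im["rotation"])
    for t in["bed","drill","tray","organizer","brush","brush_grip","rest","scrap1","scrap2","scrap3","scrap4","start_top","carabiner","mug"]:
        print(c,t,[(np.round(d["point"],3).tolist(),round(d["p"],2)) for d in pinpoint(c,t)[:3]])
E
```

```text
pics
{'clock': 0.0, 'joints': array([-1.22959176,  0.43522063,  0.02497899,  1.57407464, -0.01161674,
        1.13398126, -0.0750973 ]), 'dq': array([-3.88382203e-04,  3.06893876e-03,  4.19736789e-05, -1.75095438e-03,
       -1.10093361e-03,  2.44493115e-03, -9.40466972e-04]), 'joint_efforts': array([-8.84709225e-04, -6.67859602e+01,  9.84472521e-01, -3.14460576e+01,
       -6.04078872e-02,  4.29667148e-02,  1.55478315e-04]), 'position': array([0.26829465, 0.56423946, 0.40395496]), 'ee_rot': array([-0.87724652,  1.3883474 ,  0.8757256 ]), 'force': array([ 0.08102329,  0.9816864 , -0.69381507]), 'ft_torque': array([-0.04159196,  0.00136181,  0.01274925]), 'width': 0.9998385242717512}
side [[394.16038332   0.         257.30975012]
 [  0.         394.16038332 189.56833037]
 [  0.           0.           1.        ]] [-0.1306109  -1.02657201  0.76863919] [-1.99136489  0.70441742 -0.393799  ]
side bed [([0.55, 0.006, 0.053], 0.59)]
side drill [([0.551, 0.006, -0.001], 0.65), ([0.395, -0.006, 0.0], 0.35)]
side tray [([0.542, -0.173, -0.002], 0.77)]
side organizer [([0.556, 0.188, 0.001], 0.
[... 1397 characters left out ...]
67], 0.59), ([0.526, 0.05, 0.062], 0.44)]
top rest [([0.546, 0.391, -0.001], 0.58)]
top scrap1 [([0.522, -0.013, 0.057], 0.66), ([0.581, -0.033, 0.054], 0.46), ([0.765, 0.224, 0.0], 0.19)]
top scrap2 [([0.522, -0.013, 0.057], 0.66), ([0.581, -0.033, 0.054], 0.46), ([0.765, 0.224, 0.0], 0.19)]
top scrap3 [([0.522, -0.013, 0.057], 0.66), ([0.581, -0.033, 0.054], 0.46), ([0.765, 0.224, 0.0], 0.19)]
top scrap4 [([0.522, -0.013, 0.057], 0.66), ([0.581, -0.033, 0.054], 0.46), ([0.765, 0.224, 0.0], 0.19)]
top start_top [([0.457, -0.556, 0.069], 0.62), ([0.618, -0.533, 0.071], 0.61), ([0.408, -0.374, 0.071], 0.52)]
top carabiner [([0.392, -0.009, -0.001], 0.5)]
top mug [([0.766, 0.224, -0.0], 0.94)]
```

View pics/side0.png

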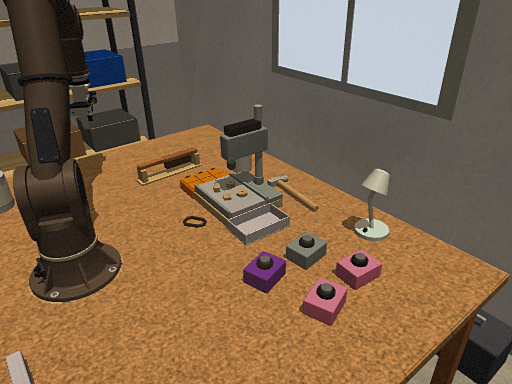

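View pics/top0.png

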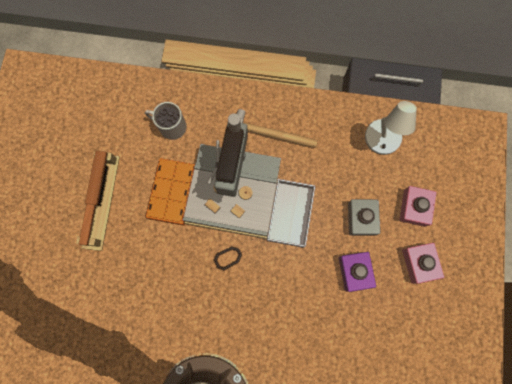

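The side view shows the tray (255,222) on the right of the bed. The four scraps are near (228,190), the brush is at (168,160), and the grey box is at (306,249), next to the purple and pink look-alikes. In the top view the grey box is at (365,216). Next I'll fit the poses from the point clouds.

```bash
cat > h.py <<'E'
from cell import arm,get_image,search_frame,pinpoint
import cv2,numpy as np
from scipy.spatial.transform import Rotation as R
def cloud(c):
    im=get_image(c);z=im["range_z"];v,u=np.indices(z.shape);K=im["K"]
    p=np.stack([(u-K[0,2])/K[0,0]*z,(v-K[1,2])/K[1,1]*z,z],-1)
    rot=np.array(im["rotation"]);M=R.from_rotvec(rot).as_matrix()
    P=p@M.T+im["origin"];P[z==0]=np.nan
    return P,im["frame"]
def box(P,lo,hi):
    return np.all((P>lo)&(P<hi),-1)
def rect(pts):
    (cx,cy),(w,h),a=cv2.minAreaRect((pts[:,:2]*1000).astype(np.float32));return np.round([cx,cy,w,h,a],1)
def state():
    s=arm.observe();r=R.from_rotvec(s["ee_rot"]);return s,r
def delta(pos,yaw):
    """from measured pose to TCP pos, tool down, tool z (jaws) at world angle yaw (deg): shift in tool axes mm, turn deg"""
    s,r=state();z=np.array([np.cos(np.radians(yaw)),np.sin(np.radians(yaw)),0])
    x=np.array([0,0,-1.]);T=R.from_matrix(np.stack([x,np.cross(z,x),z],1))
    print("clock",s["clock"],"pos",np.round(s["position"]*1000,1),"F",np.round(s["force"],1),"w",round(s["width"]*91.8,1))
    print("shift",np.round(r.inv().apply(np.array(pos)-s["position"])*1000,1),"turn",np.round(np.degrees((r.inv()*T).as_rotvec()),1))
E
python3 - <<'E'
from h import *
s,r=state();print(np.round(r.as_matrix(),3))
for c in("side","top"):
    P,f=cloud(c);hsv=cv2.cvtColor(f,cv2.COLOR_RGB2HSV)
    def rep(n,m):
        m=m.astype(np.uint8);k,l,st,_=cv2.connectedComponentsWithStats(m)
        for i in range(1,k):
            if st[i,4]>=25:
                q=P[l==i];print(c,n,st[i,4],rect(q),"mean",np.round(q.mean(0)*1000,1),"zr",np.round(np.percentile(q[:,2],[2,50,98])*1000,1))
    rep("brush",box(P,[.3,.3,.068],[.75,.48,.09]))
    rep("bedtop",box(P,[.4,-.2,.050],[.7,.2,.0605]))
    rep("scrap",box(P,[.49,-.12,.062],[.615,.125,.085])&(hsv[...,1]>70))
    rep("tray",box(P,[.4,-.26,.03],[.7,-.12,.048]))
    rep("org",box(P,[.4,.12,.04],[.7,.3,.0505])&(hsv[...,1]>150))
    rep("boxtop",box(P,[.48,-.47,.044],[.66,-.3,.0535]))
    rep("button",box(P,[.48,-.47,.06],[.66,-.3,.08]))
E
```

```text
[[ 0.    -0.903  0.429]
 [ 0.     0.429  0.903]
 [-1.    -0.     0.   ]]
side brush 312 [506.7 386.1 270.5  44.5   1. ] mean [504.8 383.4  76.1] zr [68.7 77.2 81.5]
side bedtop 1614 [586.3   9.7 257.5 231.4  88.2] mean [579.8 -10.7  56.1] zr [51.2 56.3 59.9]
side scrap 54 [579.8  39.8  36.7  29.8  54.4] mean [580.4  39.1  72.1] zr [65.  73.3 77.3]
side scrap 47 [528.5  51.9  43.8  18.6  56.3] mean [525.9  48.1  73. ] zr [64.5 74.5 76.4]
side scrap 63 [579.3 -32.9  37.1  39.1  17.8] mean [577.2 -36.   67.7] zr [62.5 68.3 71.6]
side scrap 40 [526.  -18.1  38.4  21.2  55.3] mean [524.8 -19.7  66.4] zr [63.5 66.5 69.9]
side tray 304 [ 545.1 -173.2  111.1  182.5   88.2] mean [ 547.5 -193.6   36.7] zr [30.4 36.8 42.9]
side org 440 [560.8 181.9 106.  177.5  86.9] mean [553.8 188.7  45.3] zr [40.8 45.5 48.7]
side boxtop 445 [ 559.3 -379.5  103.8   81.7    6.6] mean [ 551.5 -386.5   49.8] zr [44.5 50.1 53.1]
side button 123 [ 557.2 -382.6   37.4   44.4   47.3] mean [ 556.9 -383.3   67.1] zr [60.5 65.6 74.1]
top brush 1071 [506.3 389.6 269.4  35.8   1.3] mean [513.  388.7  76.8] zr [69.8 76.9 
[... 243 characters left out ...]
[546.6   4.3  55.6] zr [51.2 55.7 59.9]
top scrap 143 [578.3 -32.9  35.9  36.4  53.6] mean [578.4 -32.4  67.4] zr [63.  67.2 72.2]
top scrap 116 [528.4  54.1  38.4  21.9  58.6] mean [527.7  53.3  73.5] zr [65.5 74.2 78.4]
top scrap 101 [524.4 -18.1  31.6  26.   58.1] mean [524.2 -18.1  66. ] zr [62.6 65.9 69.7]
top tray 240 [ 545.5 -170.9  107.8  181.5   88. ] mean [ 551.4 -191.7   38.4] zr [30.9 38.6 43.9]
top org 1883 [560.5 185.  105.5 177.1  88. ] mean [559.3 184.   44.5] zr [40.4 44.5 49.5]
top boxtop 701 [ 561.6 -378.    98.4   80.4    7.8] mean [ 560.  -376.2   49.2] zr [44.6 49.4 53.1]
top button 180 [ 559.8 -378.3   42.8   42.9   29.2] mean [ 559.9 -377.2   67. ] zr [60.3 67.  75.4]
```

Bed: centre (0.552, 0.006), yaw about -2.2°. Brush: origin (0.549, 0.389), yaw about +1.2°. Button: (0.559, -0.379). The sizes match the ones given, so I can move to the handle.

```bash
python3 -c "
from h import *
delta([.459,.387,.310],91.2)"
```

```text
clock 1.6 pos [268.4 564.5 404.7] F [ 0.1  0.2 -0.6] w 92.1
shift [  94.7 -248.4  -78.4] turn [-26.6   0.    0. ]
```

Emit:
arm_command(motion=[[91.8, 19, -49.7, -15.7, 0, 0, 0], [91.8, 19, -49.7, -15.7, 0, 0, 0], [91.8, 19, -49.7, -15.7, 0, 0, 0], [91.8, 19, -49.7, -15.7, 0, 0, 0], [91.8, 18.7, -49.6, -15.6, 0, 0, 0]])

```text
clock: 2.22
position: [0.4602, 0.3858, 0.3096]
ee_rot: [-0.876, 1.386, 0.876]
force: [0.1, 0.1, -0.1]
width: 0.999
```

Emit:
arm_command(motion=[[91.8, 0, 0, 0, -8.9, 0, 0], [91.8, 0, 0, 0, -8.9, 0, 0], [91.8, 0, 0, 0, -8.8, 0, 0], [91.8, 0, 0, 0, 0, 0, 0]])

```text
clock: 2.72
position: [0.4592, 0.3868, 0.3101]
ee_rot: [-1.223, 1.2, 1.224]
force: [-0.4, 0.3, 0.2]
width: 1.001
```

```bash
python3 -c "
from h import *
delta([.459,.387,.228],91.2)
for c in ('side','top'):
  for t in ('brush_grip','brush'):
    get_image(c); print(c,t,[(np.round(d['point'],3),d['p']) for d in pinpoint(c,t)[:2]])"
```

```text
clock 2.725 pos [459.2 386.8 310.1] F [-0.4  0.3  0.2] w 91.9
shift [82.1  0.2  0.2] turn [-0.1  0.  -0. ]
side brush_grip [(array([0.462, 0.39 , 0.066]), 0.91)]
side brush [(array([0.549, 0.389, 0.06 ]), 0.85)]
top brush_grip [(array([0.455, 0.388, 0.069]), 0.9), (array([ 0.396, -0.007, -0.004]), 0.6)]
top brush [(array([0.55 , 0.391, 0.058]), 0.95)]
```

Emit:
arm_command(motion=[[91.8, 30, 0, 1, 0, 0, 0], [91.8, 30, 0, 0, 0, 0, 0], [91.8, 22, 0, 0, 0, 0, 0], [91.8, 0, 0, 0, 0, 0, 0]])

```text
clock: 3.62
position: [0.4585, 0.3875, 0.2266]
ee_rot: [-1.225, 1.203, 1.225]
force: [0.1, -0.5, -0.9]
width: 1.001
```

Emit:
arm_command(motion=[[0, 0, 0, 0, 0, 0, 0], [0, 0, 0, 0, 0, 0, 0], [0, 0, 0, 0, 0, 0, 0], [0, 0, 0, 0, 0, 0, 0], [0, 0, 0, 0, 0, 0, 0]], newtons=50)

```text
clock: 4.25
position: [0.459, 0.388, 0.2282]
ee_rot: [-1.224, 1.199, 1.224]
force: [-0.3, -0.9, 0.0]
width: 0.505
```

Still closing (46 mm open). I'll wait, then lift.

Emit:
arm_command(motion=[[0, 0, 0, 0, 0, 0, 0], [0, 0, 0, 0, 0, 0, 0], [0, 0, 0, 0, 0, 0, 0], [0, 0, 0, 0, 0, 0, 0], [0, 0, 0, 0, 0, 0, 0]], newtons=60)

```text
clock: 4.88
position: [0.459, 0.388, 0.228]
ee_rot: [-1.224, 1.199, 1.224]
force: [-0.2, -0.0, 0.2]
width: 0.258
```

```bash
python3 -c "
from h import *
for _ in range(4): delta([.459,.387,.228],91.2);get_image('top')"
```

```text
clock 4.875 pos [459. 388. 228.] F [-0.2 -0.   0.2] w 23.7
shift [ 0.  0. -1.] turn [-0.  0.  0.]
clock 4.925 pos [459. 388. 228.] F [-0.2  0.9 -0.6] w 23.7
shift [ 0. -0. -1.] turn [-0.  0. -0.]
clock 4.975 pos [459. 388. 228.] F [ 0.1  1.  -0.7] w 23.5
shift [ 0.  0. -1.] turn [-0.  0. -0.]
clock 5.025 pos [459.  388.  228.1] F [ 0.3  1.3 -0.2] w 23.9
shift [ 0.1  0.  -1. ] turn [-0.  0.  0.]
```

Gripped at 24 mm. Lift 120 mm.

Emit:
arm_command(motion=[[0, -15, 0, 0, 0, 0, 0], [0, -35, 0, 0, 0, 0, 0], [0, -35, 0, 0, 0, 0, 0], [0, -35, 0, 0, 0, 0, 0], [0, 0, 0, 0, 0, 0, 0]])

```text
clock: 5.7
position: [0.4596, 0.3884, 0.3519]
ee_rot: [-1.223, 1.193, 1.223]
force: [0.1, -0.6, -1.8]
width: 0.258
```

```bash
python3 - <<'E'
from h import *
F=[]
for _ in range(4):
    get_image('top');F.append(arm.observe()["force"])
s,r=state();print(np.mean(F,0),s["ft_torque"],s["position"],s["width"])
P,f=cloud("side")
g=s["position"]+r.apply([.159,0,0]);print("grasp",g)
m=box(P,[.38,.33,.06],[.68,.46,.25]);Q=P[m]
v,u=np.where(m);v0,u0=v.min()-15,u.min()-15
cv2.imwrite("pics/s1.png",cv2.resize(f[max(v0,0):v.max()+15,max(u0,0):u.max()+15,::-1],None,fx=5,fy=5))
for c in("side","top"):
    if c=="top":P,f=cloud(c)
    hsv=cv2.cvtColor(f,cv2.COLOR_RGB2HSV)
    m=box(P,[.495,.33,.085],[.68,.46,.215])
    dark=m&(hsv[...,2]<60); q=P[m&~dark]
    print(c,"wood",len(q),"x",np.percentile(q[:,0],[1,99]),"z by x:",[(round(a,2),np.round(np.percentile(q[(q[:,0]>a)&(q[:,0]<a+.02)][:,2],[5,50,95]),4)) for a in(.5,.54,.58,.61)])
    q=P[dark]
    if len(q)>5:print(" dark",len(q),"x",np.percentile(q[:,0],[1,99]),"z",[(round(a,2),np.round(np.percentile(q[(q[:,0]>a)&(q[:,0]<a+.03)][:,2],[2,10,50]),4)) for a in(.5,.53,.56)])
E
```

```text
[-0.21495926  0.10777464 -1.98890108] [-0.00825017  0.12836783  0.03685522] [0.45864524 0.38751461 0.34704263] 0.2514769827628598
grasp [0.45841361 0.38727215 0.18804299]
side wood 197 x [0.496829   0.63848816] z by x: [(0.5, array([0.1835, 0.1943, 0.1983])), (0.54, array([0.1828, 0.1953, 0.198 ])), (0.58, array([0.1833, 0.1941, 0.1988])), (0.61, array([0.1848, 0.1948, 0.1991]))]
 dark 183 x [0.49660343 0.61501406] z [(0.5, array([0.1506, 0.1538, 0.1644])), (0.53, array([0.1468, 0.1519, 0.1657])), (0.56, array([0.1504, 0.1536, 0.1644]))]
top wood 740 x [0.50694668 0.63747021] z by x: [(0.5, array([0.1892, 0.1957, 0.1991])), (0.54, array([0.1885, 0.1954, 0.1992])), (0.58, array([0.1897, 0.1957, 0.1992])), (0.61, array([0.1861, 0.195 , 0.1988]))]
 dark 157 x [0.50621614 0.60355905] z [(0.5, array([0.1487, 0.1505, 0.1608])), (0.53, array([0.1473, 0.1513, 0.1618])), (0.56, array([0.147 , 0.1509, 0.1633]))]
```

Brush level in the grip, bristles about 30 mm long (tip about 198 mm below the TCP), so I expect contact at TCP z≈0.254. Next: over the far end of the bed.

```bash
python3 -c "
from h import *
delta([.466,.1125,.347],87.8)"
```

```text
clock 6.0 pos [458.7 387.6 346.9] F [ 0.8  0.3 -1.4] w 23.6
shift [   0.3   -1.7 -275.2] turn [ 3.4 -0.1 -0.1]
```

Emit:
arm_command(motion=[[0, 0, 0, -40, 0, 0, 0], [0, 0, 0, -60, 0, 0, 0], [0, 0, 0, -60, 0, 0, 0], [0, 0, -1, -60, 0, 0, 0], [0, 0, -1, -40, 0, 0, 0]])

```text
clock: 6.62
position: [0.4659, 0.125, 0.3475]
ee_rot: [-1.223, 1.202, 1.223]
force: [0.9, 0.1, -1.9]
width: 0.256
```

Emit:
arm_command(motion=[[0, 0, 0, -15, 3.4, 0, 0], [0, 25, 0, 0, 0, 0, 0], [0, 25, 0, 0, 0, 0, 0], [0, 25, 0, 0, 0, 0, 0], [0, 0, 0, 0, 0, 0, 0]])

```text
clock: 7.25
position: [0.4658, 0.1136, 0.2714]
ee_rot: [-1.18, 1.231, 1.183]
force: [-0.2, 0.2, -0.9]
width: 0.256
```

```bash
python3 - <<'E'
from h import *
delta([.466,.1125,.254],87.8)
F=[]
for _ in range(5):
    P,f=cloud('side');F.append(arm.observe()["force"])
print(np.mean(F,0),np.std(F,0))
cv2.imwrite("pics/s2.png",cv2.resize(f[90:260,140:320,::-1],None,fx=4,fy=3.5,interpolation=cv2.INTER_CUBIC))
E
```

```text
clock 7.25 pos [465.8 113.6 271.4] F [-0.2  0.2 -0.9] w 23.5
shift [17.4 -0.3 -1.1] turn [-0.  -0.1 -0.2]
[ 0.44004472  0.23921215 -1.20180322] [0.31335777 0.40879197 0.24159246]
```

View pics/s2.png

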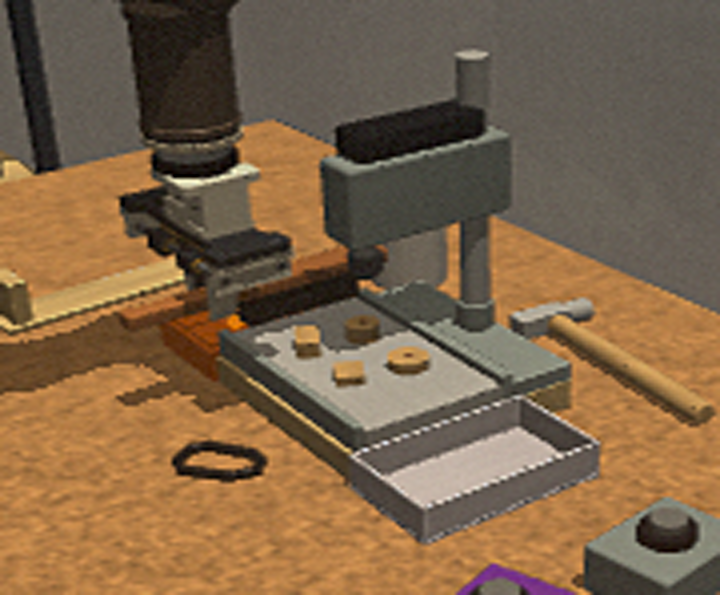

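The picture shows the brush over the organizer end, bristles around (305,290). The scraps lie at (307,340), (362,328), (348,372) and (408,360), all clear ahead of it. Lower to find contact.

Emit:
arm_command(motion=[[0, 8, 0, 0, 0, 0, 0], [0, 5, 0, 0, 0, 0, 0], [0, 0, 0, 0, 0, 0, 0]])

```text
clock: 7.88
position: [0.4664, 0.113, 0.2596]
ee_rot: [-1.18, 1.228, 1.181]
force: [-0.8, 0.7, -1.9]
width: 0.256
```

Emit:
arm_command(motion=[[0, 1, 0, 0, 0, 0, 0], [0, 0, 0, 0, 0, 0, 0], [0, 0, 0, 0, 0, 0, 0]])

```text
clock: 8.25
position: [0.4667, 0.1131, 0.2591]
ee_rot: [-1.18, 1.227, 1.18]
force: [0.3, -0.5, -2.0]
width: 0.257
```

Emit:
arm_command(motion=[[0, 1, 0, 0, 0, 0, 0], [0, 0, 0, 0, 0, 0, 0], [0, 0, 0, 0, 0, 0, 0]])

```text
clock: 8.62
position: [0.4666, 0.1131, 0.258]
ee_rot: [-1.18, 1.227, 1.18]
force: [-0.4, -0.7, -1.3]
width: 0.258
```

Emit:
arm_command(motion=[[0, 1, 0, 0, 0, 0, 0], [0, 0, 0, 0, 0, 0, 0], [0, 0, 0, 0, 0, 0, 0]])

```text
clock: 9.0
position: [0.4666, 0.1131, 0.257]
ee_rot: [-1.18, 1.227, 1.18]
force: [0.1, -0.3, -2.2]
width: 0.259
```

Emit:
arm_command(motion=[[0, 1, 0, 0, 0, 0, 0], [0, 0, 0, 0, 0, 0, 0], [0, 0, 0, 0, 0, 0, 0]])

```text
clock: 9.38
position: [0.4666, 0.1131, 0.256]
ee_rot: [-1.18, 1.227, 1.18]
force: [0.3, -0.1, -0.8]
width: 0.255
```

Emit:
arm_command(motion=[[0, 1, 0, 0, 0, 0, 0], [0, 0, 0, 0, 0, 0, 0], [0, 0, 0, 0, 0, 0, 0]])

```text
clock: 9.75
position: [0.4667, 0.1131, 0.2551]
ee_rot: [-1.18, 1.227, 1.18]
force: [-0.0, -0.2, 1.9]
width: 0.257
```

```bash
cat > f.py <<'E'
from h import *
F=[];T=[]
for _ in range(5):
    P,f=cloud('side');s=arm.observe();F.append(s["force"]);T.append(s["ft_torque"])
print(s["clock"],np.round(s["position"],4),np.mean(F,0).round(2),np.mean(T,0).round(3))
hsv=cv2.cvtColor(f,cv2.COLOR_RGB2HSV)
m=box(P,[.5,.07,.05],[.61,.16,.12])&(hsv[...,2]<50);q=P[m]
print("dark z pct",np.percentile(q[:,2],[1,5,50]).round(4))
E
python3 f.py
```

```text
10.0 [0.4667 0.1131 0.2551] [-0.75 -0.    2.15] [ 0.025  0.039 -0.036]
dark z pct [0.0574 0.0593 0.0746]
```

Light contact, about 3.8 N above the roughly -1.7 N baseline. Begin the sweep.

Emit:
arm_command(motion=[[0, 0.3, 0, -6, 0, 0, 0], [0, 0, 0, -12, 0, 0, 0], [0, 0, 0, -12, 0, 0, 0], [0, 0, 0, -12, 0, 0, 0], [0, 0, 0, -12, 0, 0, 0]])

```text
clock: 10.62
position: [0.4645, 0.0581, 0.2548]
ee_rot: [-1.18, 1.227, 1.18]
force: [-0.4, 1.8, 2.4]
width: 0.254
```

Emit:
arm_command(motion=[[0, 0, 0, -10, 0, 0, 0], [0, 0, 0, -10, 0, 0, 0], [0, 0, 0, -10, 0, 0, 0], [0, 0, 0, -10, 0, 0, 0], [0, 0, 0, -10, 0, 0, 0]])

```text
clock: 11.25
position: [0.4625, 0.0086, 0.2547]
ee_rot: [-1.181, 1.227, 1.181]
force: [0.3, 2.2, 2.8]
width: 0.253
```

```bash
python3 - <<'E'
from h import *
F=[]
for _ in range(4):
    P,f=cloud('side');s=arm.observe();F.append(s["force"])
print(s["clock"],np.round(s["position"],4),np.mean(F,0).round(2),s["ft_torque"].round(2))
cv2.imwrite("pics/s3.png",cv2.resize(f[90:260,140:320,::-1],None,fx=4,fy=3.5,interpolation=cv2.INTER_CUBIC))
E
```

```text
11.45 [0.4625 0.0082 0.2547] [ 0.33 -1.96  3.25] [-0.66 -0.17 -0.21]
```

View pics/s3.png

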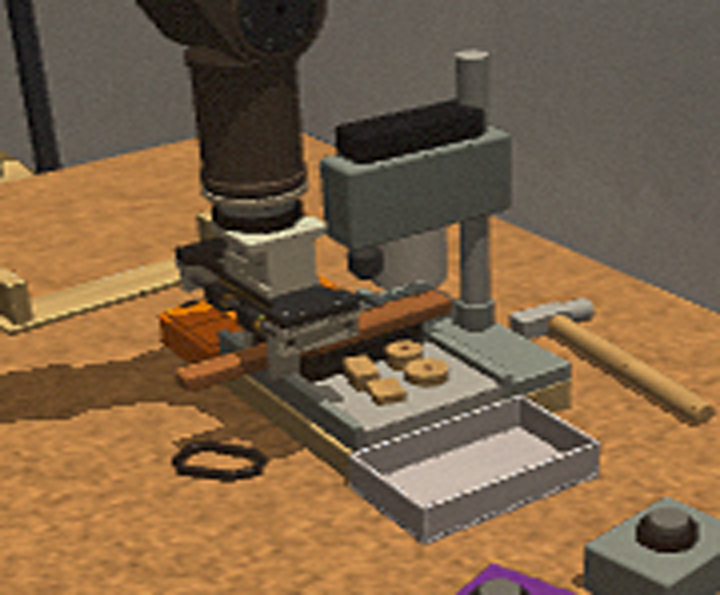

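All four scraps are moving ahead of the bristles, at (360,372), (385,388), (405,350) and (427,370). The force is about 4.5–5 N. Continue.

Emit:
arm_command(motion=[[0, 0, 0, -10, 0, 0, 0], [0, 0, 0, -10, 0, 0, 0], [0, 0, 0, -10, 0, 0, 0], [0, 0, 0, -10, 0, 0, 0], [0, 0, 0, -10, 0, 0, 0]])

```text
clock: 12.08
position: [0.4606, -0.0415, 0.2547]
ee_rot: [-1.18, 1.227, 1.18]
force: [0.6, 3.0, 2.8]
width: 0.253
```

Emit:
arm_command(motion=[[0, 0, 0, -10, 0, 0, 0], [0, 0, 0, -10, 0, 0, 0], [0, 0, 0, -10, 0, 0, 0], [0, 0, 0, -10, 0, 0, 0], [0, 0, 0, -10, 0, 0, 0]])

```text
clock: 12.7
position: [0.4586, -0.0914, 0.2547]
ee_rot: [-1.18, 1.227, 1.181]
force: [0.2, 1.5, 3.4]
width: 0.254
```

```bash
python3 - <<'E'
from h import *
F=[]
for _ in range(2):
    P,f=cloud('side');s=arm.observe();F.append(s["force"])
print(s["clock"],np.round(s["position"],4),np.mean(F,0).round(2),s["ft_torque"].round(2))
cv2.imwrite("pics/s4.png",cv2.resize(f[90:260,140:320,::-1],None,fx=4,fy=3.5,interpolation=cv2.INTER_CUBIC))
E
```

```text
12.8 [ 0.4585 -0.0923  0.2547] [ 0.32 -0.18  2.42] [-0.3  -0.18 -0.07]
```

View pics/s4.png

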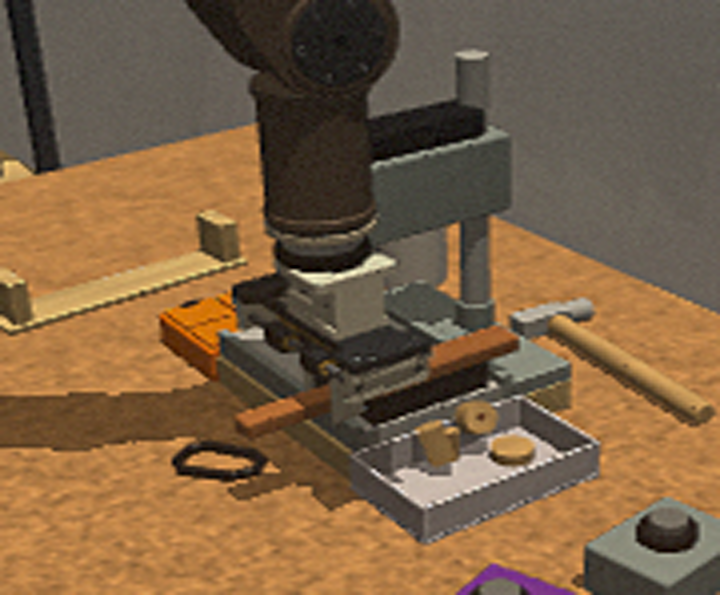

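Scraps are dropping into the tray at (438,445), (478,418) and (512,450). Finish the stroke past the edge.

Emit:
arm_command(motion=[[0, 0, 0, -9, 0, 0, 0], [0, 0, 0, -9, 0, 0, 0], [0, 0, 0, -9, 0, 0, 0], [0, 0, 0, -9, 0, 0, 0], [0, 0, 0, 0, 0, 0, 0]])

```text
clock: 13.42
position: [0.4567, -0.1279, 0.2544]
ee_rot: [-1.179, 1.23, 1.18]
force: [-0.2, -0.8, -1.1]
width: 0.255
```

Emit:
arm_command(motion=[[0, -20, 0, 0, 0, 0, 0], [0, -30, 0, 0, 0, 0, 0], [0, -40, 0, 0, 0, 0, 0], [0, 0, 0, 50, 0, 0, 0], [0, 0, 0, 60, 0, 0, 0]])

```text
clock: 14.05
position: [0.4607, -0.0175, 0.3447]
ee_rot: [-1.178, 1.232, 1.177]
force: [-11.1, -25.9, -2.2]
width: 0.271
```

```bash
python3 - <<'E'
from h import *
P,f=cloud('side')
cv2.imwrite("pics/s5.png",cv2.resize(f[90:260,140:320,::-1],None,fx=4,fy=3.5,interpolation=cv2.INTER_CUBIC))
delta([.459,.388,.347],91.2)
E
```

```text
clock 14.1 pos [460.1 -11.1 344.2] F [ -4.6 -13.4  -0.7] w 26.6
shift [ -3.   16.3 398.7] turn [-3.4 -0.  -0.2]
```

View pics/s5.png

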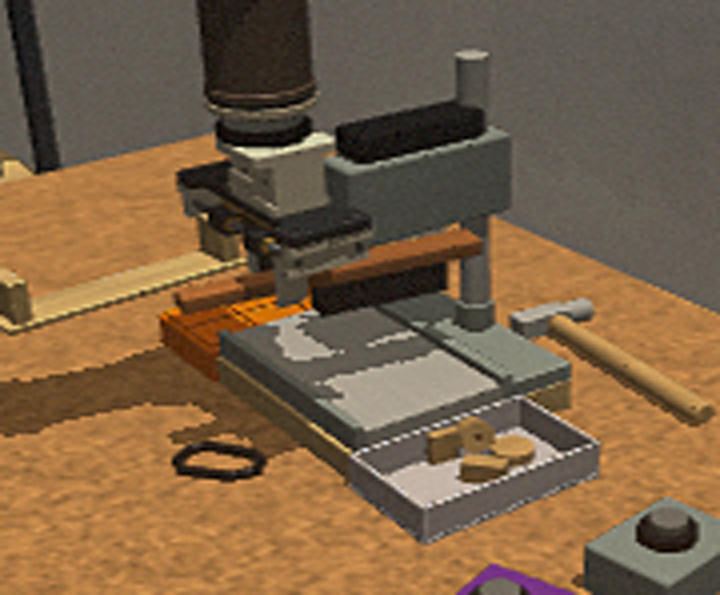

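That return was a mistake on my part: at that lift height the head ran into the chuck, with a reading of about 28 N. All four scraps are in the tray at (443,443), (477,433), (513,448) and (485,468). I'll back off and check the brush in the grip.

Emit:
arm_command(motion=[[0, 0, 0, -40, 0, 0, 0], [0, 0, 0, -40, 0, 0, 0], [0, 0, 0, 0, 0, 0, 0]])

```text
clock: 14.48
position: [0.4577, -0.0997, 0.3444]
ee_rot: [-1.177, 1.232, 1.177]
force: [-0.2, -0.3, -2.0]
width: 0.26
```

```bash
cat > b.py <<'E'
from h import *
import sys
s,r=state();g=s["position"]+r.apply([.159,0,0]);print(s["clock"],"TCP",s["position"].round(4),"grasp",g.round(4),"F",s["force"].round(1),"w",round(s["width"]*91.8,1),"jaw yaw",np.degrees(np.arctan2(r.apply([0,0,1])[1],r.apply([0,0,1])[0])).round(1))
for c in("side","top"):
    P,f=cloud(c);hsv=cv2.cvtColor(f,cv2.COLOR_RGB2HSV)
    m=box(P,g+[-.1,-.1,-.03],g+[.2,.1,.025])&(hsv[...,0]<16)&(hsv[...,1]>110)
    n,l,st,_=cv2.connectedComponentsWithStats(m.astype(np.uint8),connectivity=8)
    keep=np.isin(l,[i for i in range(1,n) if st[i,4]>40]);q=P[keep&m]
    q=q[np.abs(q[:,2]-g[2]-.009)<.02]
    print(c,len(q),"rect",rect(q),"x",np.percentile(q[:,0],[.5,99.5]).round(4))
    for a in np.arange(-.08,.19,.03):
        k=q[(q[:,0]>g[0]+a)&(q[:,0]<g[0]+a+.03)]
        if len(k)>8:print("  dx %.3f n %d ymid %.4f ymin/max %s ztop %.4f"%(a+.015,len(k),k[:,1].mean(),np.percentile(k[:,1],[3,97]).round(4),np.percentile(k[:,2],[80])[0]))
    for t in("brush","brush_grip"):print("  ",t,[(d["point"].round(3) if hasattr(d["point"],"round") else d["point"],round(d["p"],2)) for d in pinpoint(c,t)[:1]])
E
python3 b.py
```

```text
14.475 TCP [ 0.4577 -0.0997  0.3444] grasp [ 0.4575 -0.0998  0.1854] F [-0.2 -0.3 -2. ] w 23.9 jaw yaw 87.5
side 469 rect [ 508.7 -112.5   42.6  269.9   87.7] x [0.3756 0.6397]
  dx -0.065 n 73 ymid -0.1021 ymin/max [-0.1098 -0.0873] ztop 0.1948
  dx -0.035 n 69 ymid -0.1044 ymin/max [-0.113  -0.0908] ztop 0.1952
  dx -0.005 n 29 ymid -0.1044 ymin/max [-0.1167 -0.09  ] ztop 0.1953
  dx 0.025 n 14 ymid -0.1191 ymin/max [-0.1236 -0.114 ] ztop 0.1871
  dx 0.055 n 26 ymid -0.1216 ymin/max [-0.1265 -0.1167] ztop 0.1884
  dx 0.085 n 40 ymid -0.1224 ymin/max [-0.1278 -0.1107] ztop 0.1957
  dx 0.115 n 72 ymid -0.1185 ymin/max [-0.1292 -0.0975] ztop 0.1967
  dx 0.145 n 76 ymid -0.1216 ymin/max [-0.1318 -0.1024] ztop 0.1973
  dx 0.175 n 55 ymid -0.1229 ymin/max [-0.1345 -0.1009] ztop 0.1977
   brush [([0.553, -0.1107, 0.1765], 0.65)]
   brush_grip [([0.4663, -0.1046, 0.1872], 0.81)]
top 286 rect [ 614.1 -109.7   32.6   61.2   85.9] x [0.5838 0.643 ]
  dx 0.115 n 19 ymid -0.1088 ymin/max [-0.1209 -0.0938] ztop 0.1970
  dx 0.145 n 143 ymid -0.1083 ymin/max [-0.1235 -0.0936] ztop 0.1978
  dx 0.175 n 124 ymid -0.1111 ymin/max [-0.1264 -0.0956] ztop 0.1976
   brush [([0.5484, -0.1053, 0.1752], 0.82)]
   brush_grip []
```

The brush is still straight in the grip. It may have slid about 3 mm forward, so I'll recheck over the rest. Return below the chuck this time.

Emit:
arm_command(motion=[[0, 40, 0, 0, 0, 0, 0], [0, 30, 0, 0, 0, 0, 0], [0, 0, 0, 30, 0, 0, 0], [0, 0, 0, 40, 0, 0, 0], [0, 0, 0, 40, 0, 0, 0]])

```text
clock: 15.4
position: [0.4627, 0.0149, 0.2747]
ee_rot: [-1.181, 1.227, 1.181]
force: [0.2, 0.4, -2.3]
width: 0.26
```

Emit:
arm_command(motion=[[0, 0, 0, 40, 0, 0, 0], [0, 0, 0, 40, 0, 0, 0], [0, 0, 0, 30, 0, 0, 0], [0, -40, 0, 0, 0, 0, 0], [0, -40, 0, 0, 0, 0, 0]])

```text
clock: 16.02
position: [0.4665, 0.1244, 0.3554]
ee_rot: [-1.182, 1.227, 1.183]
force: [0.6, -0.4, -2.0]
width: 0.259
```

```bash
python3 -c "
from h import *
delta([.456,.388,.347],91.2)"
```

```text
clock 16.025 pos [466.5 124.4 355.4] F [ 0.6 -0.4 -2. ] w 23.8
shift [  8.3  20.1 263.1] turn [-3.3 -0.  -0.1]
```

Emit:
arm_command(motion=[[0, 0, 3, 40, 0, 0, 0], [0, 0, 5, 60, 0, 0, 0], [0, 2, 5, 60, 0, 0, 0], [0, 2, 5, 60, 0, 0, 0], [0, 2, 2, 43, -3.3, 0, 0]])

```text
clock: 16.65
position: [0.4556, 0.3904, 0.3486]
ee_rot: [-1.225, 1.198, 1.227]
force: [0.6, -1.3, -2.5]
width: 0.258
```

Emit:
arm_command(motion=[[0, 0, 0, 0, 0, 0, 0], [0, 0, 0, 0, 0, 0, 0]])

```text
clock: 16.9
position: [0.457, 0.3865, 0.3483]
ee_rot: [-1.224, 1.201, 1.223]
force: [0.0, 0.1, -1.7]
width: 0.26
```

```bash
python3 b.py
```

```text
16.9 TCP [0.457  0.3865 0.3483] grasp [0.4569 0.3863 0.1893] F [ 0.   0.1 -1.7] w 23.9 jaw yaw 91.1
side 343 rect [508.6 377.   43.2 269.3  88.3] x [0.3757 0.6405]
  dx -0.065 n 47 ymid 0.3798 ymin/max [0.3708 0.396 ] ztop 0.1984
  dx -0.035 n 39 ymid 0.3784 ymin/max [0.371  0.3939] ztop 0.1983
  dx -0.005 n 21 ymid 0.3808 ymin/max [0.3724 0.3968] ztop 0.1998
  dx 0.025 n 26 ymid 0.3722 ymin/max [0.3595 0.3874] ztop 0.1993
  dx 0.055 n 40 ymid 0.3718 ymin/max [0.362  0.3901] ztop 0.1995
  dx 0.085 n 48 ymid 0.3729 ymin/max [0.3618 0.392 ] ztop 0.2000
  dx 0.115 n 46 ymid 0.3726 ymin/max [0.3596 0.3935] ztop 0.2014
  dx 0.145 n 37 ymid 0.3723 ymin/max [0.3601 0.3904] ztop 0.2006
  dx 0.175 n 34 ymid 0.3732 ymin/max [0.3614 0.3918] ztop 0.2020
   brush [([0.5521, 0.3789, 0.1812], 0.61)]
   brush_grip [([0.467, 0.3832, 0.1912], 0.85)]
top 1011 rect [509.9 382.3  35.9 269.9  88.6] x [0.3763 0.6418]
  dx -0.065 n 140 ymid 0.3827 ymin/max [0.3729 0.3956] ztop 0.1988
  dx -0.035 n 85 ymid 0.3820 ymin/max [0.3729 0.3943] ztop 0.1995
  dx 0.055 n 126 ymid 0.3788 ymin/max [0.3653 0.3951] ztop 0.2006
  dx 0.085 n 173 ymid 0.3791 ymin/max [0.3651 0.396 ] ztop 0.2009
  dx 0.115 n 173 ymid 0.3783 ymin/max [0.364  0.3956] ztop 0.2014
  dx 0.145 n 161 ymid 0.3780 ymin/max [0.3639 0.3951] ztop 0.2021
  dx 0.175 n 144 ymid 0.3775 ymin/max [0.3633 0.3944] ztop 0.2023
   brush [([0.5505, 0.3812, 0.18], 0.58)]
   brush_grip []
```

Compared with the start, the brush has yawed about -2.6°, pitched its nose up 0.8° and slid about 3 mm. I'll correct this while lowering close to the rest, then measure again.

Emit:
arm_command(motion=[[0, 0, 1.3, 3.5, -2.6, 0, 0.8], [0, 35, 0, 0, 0, 0, 0], [0, 35, 0, 0, 0, 0, 0], [0, 36, 0, 0, 0, 0, 0], [0, 0, 0, 0, 0, 0, 0]])

```text
clock: 17.82
position: [0.4538, 0.3888, 0.2406]
ee_rot: [-1.25, 1.194, 1.267]
force: [0.1, -0.1, -1.6]
width: 0.258
```

```bash
python3 b.py
```

```text
17.825 TCP [0.4538 0.3888 0.2406] grasp [0.4509 0.3882 0.0816] F [ 0.1 -0.1 -1.6] w 23.7 jaw yaw 93.6
side 319 rect [502.4 387.1  39.6 270.3  89.3] x [0.3695 0.6366]
  dx -0.065 n 46 ymid 0.3783 ymin/max [0.3702 0.3903] ztop 0.0920
  dx -0.035 n 41 ymid 0.3788 ymin/max [0.3693 0.3915] ztop 0.0923
  dx -0.005 n 19 ymid 0.3843 ymin/max [0.3746 0.3991] ztop 0.0910
  dx 0.025 n 15 ymid 0.3750 ymin/max [0.3715 0.379 ] ztop 0.0900
  dx 0.055 n 33 ymid 0.3735 ymin/max [0.3684 0.3788] ztop 0.0893
  dx 0.085 n 34 ymid 0.3766 ymin/max [0.3686 0.4018] ztop 0.0903
  dx 0.115 n 51 ymid 0.3813 ymin/max [0.3696 0.4016] ztop 0.0914
  dx 0.145 n 36 ymid 0.3812 ymin/max [0.3666 0.401 ] ztop 0.0910
  dx 0.175 n 39 ymid 0.3819 ymin/max [0.3715 0.399 ] ztop 0.0914
   brush [([0.5441, 0.3876, 0.0728], 0.66)]
   brush_grip [([0.4615, 0.3868, 0.079], 0.7)]
top 820 rect [505.2 389.4 268.8  35.4   1.8] x [0.3721 0.6379]
  dx -0.065 n 110 ymid 0.3858 ymin/max [0.3756 0.3982] ztop 0.0952
  dx -0.035 n 80 ymid 0.3859 ymin/max [0.3757 0.399 ] ztop 0.0959
  dx 0.055 n 81 ymid 0.3850 ymin/max [0.3735 0.4022] ztop 0.0954
  dx 0.085 n 144 ymid 0.3888 ymin/max [0.3739 0.4059] ztop 0.0955
  dx 0.115 n 142 ymid 0.3894 ymin/max [0.3747 0.4074] ztop 0.0960
  dx 0.145 n 139 ymid 0.3902 ymin/max [0.3755 0.4082] ztop 0.0952
  dx 0.175 n 123 ymid 0.3918 ymin/max [0.3766 0.4079] ztop 0.0956
   brush [([0.5439, 0.3919, 0.0737], 0.95)]
   brush_grip [([0.4526, 0.3881, 0.0811], 0.82)]
```

Emit:
arm_command(motion=[[0, 5, -2, 0, 0.4, 0, 0], [0, 4, 0, 0, 0, 0, 0], [0, 2, 0, 0, 0, 0, 0], [0, 0, 0, 0, 0, 0, 0]])

```text
clock: 18.62
position: [0.4562, 0.3901, 0.2314]
ee_rot: [-1.245, 1.193, 1.262]
force: [0.7, 0.4, -1.6]
width: 0.256
```

Emit:
arm_command(motion=[[0, 1, 0, 0, 0, 0, 0], [0, 0, 0, 0, 0, 0, 0]])

```text
clock: 18.88
position: [0.4563, 0.3902, 0.2307]
ee_rot: [-1.245, 1.192, 1.261]
force: [-0.2, -0.2, -1.6]
width: 0.257
```

```bash
python3 b.py | grep -v dx
```

```text
18.875 TCP [0.4563 0.3902 0.2307] grasp [0.4541 0.3901 0.0717] F [-0.2 -0.2 -1.6] w 23.6 jaw yaw 93.3
side 307 rect [509.  384.3 273.6  42.    0.9] x [0.3732 0.6398]
   brush [([0.5491, 0.3884, 0.062], 0.94)]
   brush_grip [([0.4616, 0.3864, 0.0704], 0.7)]
top 796 rect [506.6 391.6 269.3  43.    2.2] x [0.3731 0.6393]
   brush [([0.5465, 0.3887, 0.0612], 0.77)]
   brush_grip [([0.4536, 0.3887, 0.0686], 0.91)]
```

Emit:
arm_command(motion=[[0, 1, 0, -1, 0, 0, 0], [0, 1, 0, 0, 0, 0, 0], [0, 0, 0, 0, 0, 0, 0]])

```text
clock: 19.55
position: [0.4563, 0.3891, 0.2286]
ee_rot: [-1.245, 1.192, 1.261]
force: [0.5, -0.1, -1.6]
width: 0.262
```

Emit:
arm_command(motion=[[0, 0.7, 0, 0, 0, 0, 0], [0, 0, 0, 0, 0, 0, 0]])

```text
clock: 19.8
position: [0.4563, 0.3892, 0.228]
ee_rot: [-1.245, 1.192, 1.261]
force: [-0.4, -0.2, -1.9]
width: 0.258
```

Emit:
arm_command(motion=[[0, 0.7, 0, 0, 0, 0, 0], [0, 0, 0, 0, 0, 0, 0], [0, 0, 0, 0, 0, 0, 0]])

```text
clock: 20.18
position: [0.4563, 0.3892, 0.2279]
ee_rot: [-1.245, 1.192, 1.261]
force: [-1.2, -0.5, 4.7]
width: 0.257
```

Emit:
arm_command(motion=[[0, 0.7, 0, 0, 0, 0, 0], [0, 0, 0, 0, 0, 0, 0], [0, 0, 0, 0, 0, 0, 0]])

```text
clock: 20.55
position: [0.4563, 0.3892, 0.2278]
ee_rot: [-1.245, 1.191, 1.261]
force: [-3.2, -3.0, 12.3]
width: 0.256
```

Contact. Relax, then open. The finger opening is about 0.37 m... per second at most, so two calls.

Emit:
arm_command(motion=[[0, -1.2, 0, 0, 0, 0, 0], [40, 0, 0, 0, 0, 0, 0], [80, 0, 0, 0, 0, 0, 0], [91.8, 0, 0, 0, 0, 0, 0], [91.8, 0, 0, 0, 0, 0, 0]])

```text
clock: 21.18
position: [0.4563, 0.3892, 0.2278]
ee_rot: [-1.245, 1.192, 1.261]
force: [0.4, 0.2, -0.8]
width: 0.644
```

Emit:
arm_command(motion=[[91.8, 0, 0, 0, 0, 0, 0], [91.8, 0, 0, 0, 0, 0, 0], [91.8, 0, 0, 0, 0, 0, 0], [91.8, 0, 0, 0, 0, 0, 0]])

```text
clock: 21.68
position: [0.4563, 0.3892, 0.2278]
ee_rot: [-1.245, 1.192, 1.261]
force: [-1.4, -0.2, 0.8]
width: 0.998
```

Emit:
arm_command(motion=[[91.8, -30, 0, 0, 0, 0, 0], [91.8, -60, 0, 0, 0, 0, 0], [91.8, -60, 0, 0, 0, 0, 0], [91.8, -20, 0, 0, 0, 0, 0]])

```text
clock: 22.18
position: [0.4591, 0.3898, 0.4022]
ee_rot: [-1.244, 1.186, 1.26]
force: [-0.1, -0.0, -0.6]
width: 0.999
```

```bash
python3 - <<'E'
from h import *
for c in("side","top"):
    P,f=cloud(c);m=box(P,[.3,.3,.068],[.75,.48,.09]);q=P[m];print(c,len(q),rect(q),q.mean(0).round(4),np.percentile(q[:,2],[2,50,98]).round(4))
    print([(d["point"],d["p"]) for d in pinpoint(c,"brush")[:1]])
    if c=="side":cv2.imwrite("pics/s6.png",cv2.resize(f[90:290,130:330,::-1],None,fx=3.5,fy=3,interpolation=cv2.INTER_CUBIC))
    m=box(P,[.44,-.25,.006],[.65,-.125,.06])&(cv2.cvtColor(f,cv2.COLOR_RGB2HSV)[...,1]>80);q=P[m];print("tray wood",len(q),np.percentile(q[:,2],[50,99]))
delta([.559,-.379,.40],91.2)
E
```

```text
side 314 [506.4 385.5 269.3  45.9   1.6] [0.5053 0.3814 0.0762] [0.0685 0.0771 0.0814]
[([0.5486, 0.3847, 0.0581], 0.83)]
tray wood 291 [0.02187819 0.04251454]
top 926 [506.2 386.8 269.5  36.    1.4] [0.5156 0.385  0.0765] [0.0692 0.0768 0.0821]
[([0.5474, 0.388, 0.0556], 0.66)]
tray wood 295 [0.02245845 0.04339297]
clock 22.375 pos [458.4 389.1 397.2] F [ 0.1 -0.8 -1. ] w 91.5
shift [  -3.5  -56.6 -772.6] turn [ 2.1 -0.  -0.8]
```

View pics/s6.png

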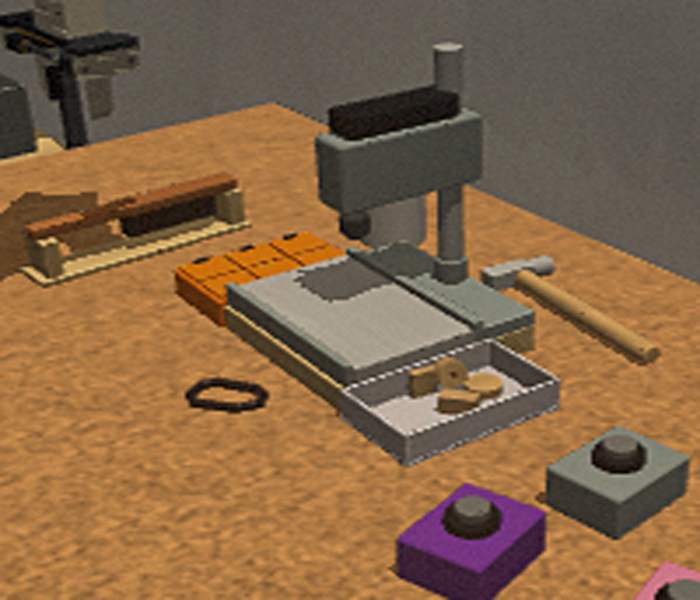

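The brush is on the rest, within about 2 mm and 0.4° of where it was. All four scraps are in the tray at (423,378), (452,373), (484,386) and (459,400). The bed is clear, and the grey box is at (618,470). Now the start button, approached in front of the drill.

Emit:
arm_command(motion=[[0, 0, 0, 0, 2.1, 0, -0.8], [0, 0, 0, -60, 0, 0, 0], [0, 0, 0, -62, 0, 0, 0], [0, 0, 0, -62, 0, 0, 0], [0, 0, 0, -62, 0, 0, 0]])

```text
clock: 23.0
position: [0.463, 0.1411, 0.3961]
ee_rot: [-1.224, 1.202, 1.226]
force: [1.2, -0.6, -0.4]
width: 0.507
```

Emit:
arm_command(motion=[[0, 0, 0, -62, 0, 0, 0], [0, 0, 0, -62, 0, 0, 0], [0, 0, 0, -62, 0, 0, 0], [0, 0, 0, -62, 0, 0, 0], [0, 0, 0, -62, 0, 0, 0]])

```text
clock: 23.62
position: [0.4692, -0.1684, 0.3962]
ee_rot: [-1.223, 1.201, 1.226]
force: [0.8, 0.5, -0.3]
width: 0.011
```

Emit:
arm_command(motion=[[0, 0, 0, -60, 0, 0, 0], [0, 0, 0, -60, 0, 0, 0], [0, 0, -40, -60, 0, 0, 0], [0, 0, -40, -20, 0, 0, 0], [0, 0, 0, 0, 0, 0, 0]])

```text
clock: 24.25
position: [0.5503, -0.3578, 0.3944]
ee_rot: [-1.222, 1.201, 1.227]
force: [-0.6, 0.7, -0.3]
width: 0.004
```

```bash
python3 - <<'E'
from h import *
for c in("side","top"):
    P,f=cloud(c);m=box(P,[.48,-.47,.0625],[.66,-.3,.08]);q=P[m];print(c,len(q),q.mean(0).round(4),rect(q))
    m=box(P,[.48,-.47,.044],[.66,-.3,.0535]);q=P[m];print(c,"box",rect(q))
    print([(np.round(d["point"],4),round(d["p"],2)) for d in pinpoint(c,"start_top")[:4]])
delta([.559,-.379,.256],91.2)
E
```

```text
side 88 [ 0.5573 -0.3822  0.0692] [ 557.6 -383.3   36.3   39.9   38. ]
side box [ 560.7 -378.7  103.8   81.8    6.5]
[(array([ 0.4067, -0.3739,  0.0691]), 0.63), (array([ 0.4539, -0.553 ,  0.0724]), 0.57), (array([ 0.6137, -0.5292,  0.0721]), 0.54), (array([ 0.5591, -0.3824,  0.0725]), 0.41)]
top 4 [ 0.5573 -0.3584  0.0645] [ 557.2 -358.5    2.8    3.4   14.2]
top box [ 573.1 -353.    32.5   89.4   58.8]
[(array([ 0.4536, -0.5548,  0.0722]), 0.4)]
clock 24.45 pos [ 547.7 -356.6  396.8] F [ 0.3  0.5 -0. ] w 0.3
shift [140.8 -11.1 -22.8] turn [-0.   0.1 -0.1]
```

Button at (0.559, -0.380).

Emit:
arm_command(motion=[[0, 40, -11, -24, 0, 0, 0], [0, 50, 0, 0, 0, 0, 0], [0, 40, 0, 0, 0, 0, 0], [0, 10, 0, 0, 0, 0, 0], [0, 0, 0, 0, 0, 0, 0]])

```text
clock: 25.08
position: [0.5599, -0.3807, 0.2585]
ee_rot: [-1.224, 1.199, 1.224]
force: [0.3, -0.8, 0.2]
width: -0.0
```

```bash
python3 - <<'E'
from h import *
delta([.559,-.380,.240],91.2)
P,f=cloud("side");cv2.imwrite("pics/s7.png",cv2.resize(f[180:300,230:390,::-1],None,fx=4,fy=4,interpolation=cv2.INTER_CUBIC))
E
```

```text
clock 25.075 pos [ 559.9 -380.7  258.5] F [ 0.3 -0.8  0.2] w -0.0
shift [18.5  0.9  0.7] turn [-0. -0.  0.]
```

View pics/s7.png

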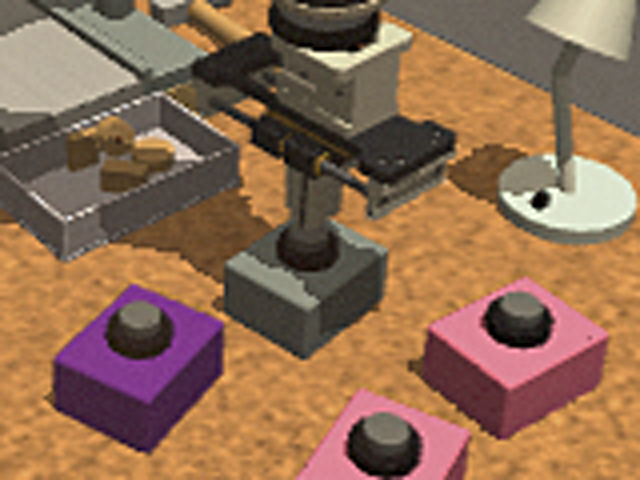

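The closed fingertips are right over the grey box's button at (308,235). Press.

Emit:
arm_command(motion=[[0, 8, 0, 0, 0, 0, 0], [0, 4, 0, 0, 0, 0, 0], [0, 3, 0, 0, 0, 0, 0], [0, 0, 0, 0, 0, 0, 0], [0, 0, 0, 0, 0, 0, 0]])

```text
clock: 25.75
position: [0.5605, -0.3812, 0.2443]
ee_rot: [-1.226, 1.199, 1.222]
force: [-0.5, 1.2, 10.1]
width: 0.006
```

Emit:
arm_command(motion=[[0, 2, 0, 0, 0, 0, 0], [0, 0, 0, 0, 0, 0, 0], [0, 0, 0, 0, 0, 0, 0]])

```text
clock: 26.12
position: [0.5605, -0.3812, 0.244]
ee_rot: [-1.226, 1.198, 1.221]
force: [-5.3, 3.6, 23.7]
width: 0.008
```

Emit:
arm_command(motion=[[0, 1, 0, 0, 0, 0, 0], [0, 0, 0, 0, 0, 0, 0], [0, 0, 0, 0, 0, 0, 0]])

```text
clock: 26.5
position: [0.5605, -0.3812, 0.2438]
ee_rot: [-1.227, 1.198, 1.221]
force: [-6.8, 6.6, 32.0]
width: 0.009
```

It stops hard at 0.2438, about 4 mm higher than I expected. I'll check the travel on the way up, since the spring force should vanish only after about 6 mm.

Emit:
arm_command(motion=[[0, -4, 0, 0, 0, 0, 0], [0, 0, 0, 0, 0, 0, 0], [0, 0, 0, 0, 0, 0, 0]])

```text
clock: 26.88
position: [0.5605, -0.3811, 0.2444]
ee_rot: [-1.226, 1.199, 1.222]
force: [1.0, -0.9, 7.6]
width: 0.004
```

```bash
cat > g.py <<'E'
from h import *
F=[]
for _ in range(5):get_image("top");s=arm.observe();F.append(s["force"][2])
print(s["clock"],s["position"].round(4),np.mean(F).round(2))
E
python3 g.py
```

```text
27.125 [ 0.5606 -0.3811  0.2444] 7.31
```

Emit:
arm_command(motion=[[0, -2, 0, 0, 0, 0, 0], [0, 0, 0, 0, 0, 0, 0], [0, 0, 0, 0, 0, 0, 0]])

```text
clock: 27.5
position: [0.5602, -0.3809, 0.2458]
ee_rot: [-1.225, 1.199, 1.224]
force: [2.7, -2.1, 4.2]
width: 0.004
```

```bash
python3 g.py
```

```text
27.75 [ 0.5601 -0.3809  0.2458] 3.76
```

Emit:
arm_command(motion=[[0, -2, 0, 0, 0, 0, 0], [0, 0, 0, 0, 0, 0, 0], [0, 0, 0, 0, 0, 0, 0]])

```text
clock: 28.12
position: [0.5599, -0.3807, 0.2477]
ee_rot: [-1.224, 1.2, 1.225]
force: [1.2, -0.3, 3.8]
width: 0.003
```

```bash
python3 g.py
```

```text
28.375 [ 0.5599 -0.3807  0.2476] 2.77
```

The spring force falls off gradually over the travel (3.8 N at +1.6 mm, 2.8 N at +3.4 mm), so the hard stop was the button's bottom. Retract.

Emit:
arm_command(motion=[[0, -10, 0, 0, 0, 0, 0], [0, -40, 0, 0, 0, 0, 0], [0, -50, 0, 0, 0, 0, 0], [0, 0, 0, 0, 0, 0, 0], [0, 0, 0, 0, 0, 0, 0]])

```text
clock: 29.0
position: [0.5596, -0.3805, 0.3476]
ee_rot: [-1.223, 1.2, 1.225]
force: [-0.4, 0.1, -0.9]
width: 0.004
```

```bash
python3 - <<'E'
from h import *
s,r=state();print(s["clock"],s["position"],s["force"],s["width"])
for c in("side","top"):
    P,f=cloud(c)
    for t in("mug","carabiner","organizer","brush"):print(c,t,[(np.round(d["point"],3),round(d["p"],2)) for d in pinpoint(c,t)[:2]])
    m=box(P,[.48,-.47,.06],[.66,-.3,.08]);q=P[m]
    if len(q):print("button",len(q),q.mean(0).round(4),np.percentile(q[:,2],[50,90]))
    if c=="side":cv2.imwrite("pics/s8.png",cv2.resize(f[110:310,120:400,::-1],None,fx=2.8,fy=2.8,interpolation=cv2.INTER_CUBIC))
E
```

```text
29.0 [ 0.55964152 -0.3805163   0.34763283] [-0.37982932  0.07642872 -0.90233405] 0.0037765238706149317
side mug [(array([ 0.761,  0.22 , -0.003]), 0.78), (array([ 0.393, -0.005,  0.001]), 0.36)]
side carabiner [(array([ 0.394, -0.005,  0.002]), 0.5)]
side organizer [(array([0.558, 0.186, 0.   ]), 0.84), (array([0.553, 0.006, 0.   ]), 0.68)]
side brush [(array([0.548, 0.388, 0.06 ]), 0.62), (array([0.549, 0.007, 0.052]), 0.46)]
button 123 [ 0.5569 -0.3833  0.067 ] [0.06593085 0.07289883]
top mug [(array([ 0.765,  0.222, -0.002]), 0.83), (array([ 0.554,  0.009, -0.001]), 0.63)]
top carabiner [(array([ 0.394, -0.011, -0.002]), 0.63)]
top organizer [(array([ 0.56 ,  0.186, -0.   ]), 0.74)]
top brush [(array([0.545, 0.389, 0.061]), 0.72)]
button 30 [ 0.5572 -0.3651  0.0664] [0.06452473 0.07307985]
```

View pics/s8.png

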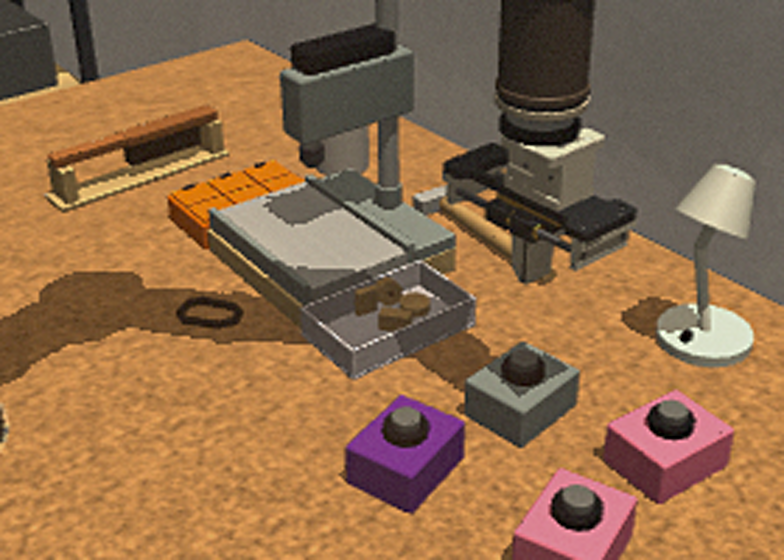

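The brush is on its rest at (140,145), the scraps are in the tray at (393,303), the bed is clear, and the start button at (523,365) is released. The bystanders haven't moved. Handing in.

```bash
python3 -c "
from cell import arm
print(arm.sign_off())"
```

```text
the job is handed in; nothing more can be done
None
```

All the steps are done and the job is handed in at about 29 s of the 72 s, but I bumped the drill chuck once on the way.

- **Sweep:** I gripped the brush by its handle and swept from the organizer side at about 4–5 N. The last pictures show all four scraps in the tray and the bed clear. The gripper stayed clear of the scraps in every picture I viewed.
- **Brush:** It is back on its rest and released. It measured within about 2 mm and 0.4° of where it started. It touched the rest at up to about 12–14 N before I eased off and let go.
- **Start button:** I pushed the grey box's button to its hard stop, peaking at about 32 N in z (33 N overall), and released it. The stop came about 4 mm higher than I expected. The spring force faded gradually on the way up, so I take it as fully down. The last height reading matches the released button.
- **Bystanders:** The mug, carabiner and organizer measured where they were, to within the camera error. The hammer looked unmoved in the pictures but I did not measure it.

**Chuck bump:** After the sweep I lifted the brush too high on the way back, and its head hit the drill chuck. The reading at the end of that move was about 28 N at the wrist; the peak may have been higher. This turned the brush about 2.6° in the grip and slid it about 3 mm. I backed off, went under the chuck instead, and corrected both before laying the brush down.

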